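# Put the baker's twine away and re-pin the stand

### The job

Draw the yellow-handled lock pin, swing the stand's bail back, then slide every red-and-white twine spool up off its spindle and stand it upright in a pocket of the wooden caddy; leave the brown jute spool on the stand and the other things on the counter alone. Then swing the bail back up over the spindles as far as it goes and push the pin fully home through the fork and the bail, with its yellow grip right against the fork.

Things in the scene. Friction and masses are not known exactly. Their poses are not given: they have to be found in the camera images.
- stand: Twine stand, fixed: flat steel base 120 x 450 x 12 mm with a row of four upright steel spindles along its y (16 mm diameter, 85 mm apart, tops 107 mm above the counter). Origin: centre of its underside; x points roughly away from the robot. At its -y end stands a fork of two cheeks with the bail's arm between them; at its +y end low brackets, 48 mm high
- spindle0 (a point): Foot of spindle 0 (y = -127.5 mm on the stand), on top of the base, 12 mm above the counter
- spindle1 (a point): Foot of spindle 1 (y = -42.5 mm on the stand), on top of the base, 12 mm above the counter
- spindle2 (a point): Foot of spindle 2 (y = 42.5 mm on the stand), on top of the base, 12 mm above the counter
- spindle3 (a point): Foot of spindle 3 (y = 127.5 mm on the stand), on top of the base, 12 mm above the counter
- lock (a point): Centre of the pin hole's mouth, on the fork's outer (-y) face, 85 mm above the counter; stand axes. Hole: 13 mm diameter, along the stand's +y through outer cheek, bail arm (in line only with the bail at 0) and inner cheek, 28 mm in all, open beyond. Cheeks: 36 mm wide (x), 8 mm thick, tops 105 mm above the counter, stand y -212 to -204 and -192 to -184 mm
- bail (a joint): Angle of the bail: two arms and a 10 mm round cross bar along the stand's y, hinged low at both ends. 0: upright at its stop, bar 128 mm above the counter over the spindles, spools cannot come off; 1.45: swung back to +x at its stop, bar low (42 mm) behind the stand. Hinge friction 0.05 N m: past about 0.4 it sinks open by itself, below that it stays. Starts at 0, held by the pin
- bail_bar (a point): Middle of the bail's cross bar, on its centre line, 98 mm from the hinge; free round bar here, 10 mm thick; brass guide eyes (26 mm) stand on the bar above each spindle
- bail_hinge (a point): Middle of the bail's hinge axis (parallel to the stand's y), 30 mm above the counter
- pin: Lock pin, 60 g: 10 mm steel shank, 42 mm long, tapered end, to its +y; flat yellow grip 26 mm wide (x), 60 mm long, 13 mm thick (z) to its -y. Origin: on the axis at the shoulder, where the shank leaves the grip; lying flat the origin is 6.5 mm above the surface. Starts home in the fork, grip flat, origin at point lock, axes along the stand's
- pin_grip (a point): Middle of the pin's yellow grip, 34 mm from the shoulder
- pin_tip (a point): Tip of the pin's shank
- red0: Spool of red-and-white striped twine on a card core, 60 mm diameter, 85 mm tall, about 160 g, with a 23 mm bore right through along its z axis; origin: centre of its underside. At the start it sits on one of the spindles. May be absent
- red1: Spool of red-and-white striped twine on a card core, 60 mm diameter, 85 mm tall, about 160 g, with a 23 mm bore right through along its z axis; origin: centre of its underside. At the start it sits on one of the spindles. May be absent
- red2: Spool of red-and-white striped twine on a card core, 60 mm diameter, 85 mm tall, about 160 g, with a 23 mm bore right through along its z axis; origin: centre of its underside. At the start it sits on one of the spindles. May be absent
- jute: Spool of plain brown jute twine, 60 mm diameter, 85 mm tall, about 160 g, with a 23 mm bore right through along its z axis; origin: centre of its underside. At the start it sits on one of the spindles; it stays there
- caddy: Loose open wooden caddy, 100 x 270 mm, walls 40 mm high and 6 mm thick, 0.7 kg, with three pockets in a row along its y axis. Origin: centre of its underside
- pocket0 (a point): Centre of the floor of pocket 0 (88 x 82 mm inside, floor 6 mm above the caddy's underside; y = -88 mm on the caddy); dividers 35 mm high
- pocket1 (a point): Centre of the floor of pocket 1 (88 x 82 mm inside, floor 6 mm above the caddy's underside; y = 0 mm on the caddy); dividers 35 mm high
- pocket2 (a point): Centre of the floor of pocket 2 (88 x 82 mm inside, floor 6 mm above the caddy's underside; y = 88 mm on the caddy); dividers 35 mm high
- mill: Dark wooden pepper mill, 60 mm diameter, 150 mm tall, bystander; origin: centre of its underside
- oil: Green glass oil bottle, 64 mm diameter, 200 mm tall, bystander; origin: centre of its underside

How it is judged:
By the outcome, as a careful person would: the job done as asked, in the order asked, and still so for the second after the job is handed in, with the robot touching nothing.
Of red0, red1, red2 only 2 to 3 are there at a start; the rules pass over those that are not, and their reading is None.
At some moment in a run one of caddy may be knocked a few centimetres aside while the robot is not near it.
It also fails if it takes over 210 s, if anything falls off the work surface, if the arm or the gripper's body presses on something with over 40 N, if the wrist force passes 120 N, or if a joint passes its speed limit or range.

### The arm

A 6-joint arm with a two-finger parallel gripper is mounted at the origin on the work surface. World frame = base frame: x ahead of the robot, y to its left, z up, the work surface at z = 0. Lengths are in mm, angles in degrees, forces in N, time in s.
With the tool pointing down it reaches from about 350 to 850 mm from the base axis. Payload 8.1 kg.
Tool frame: the origin (TCP) lies midway between the tips of the shut fingers; the grasp point (between the pads) lies 19 mm behind it; z points along the fingers, y is the line along which they close (so a half turn about z gives the same grasp; the last joint's range is limited). The gripper opens to 85 mm and grips with 20 to 120 N. Pads are 22 mm wide; open, the fingers measure 114 mm over their backs; the gripper's body (76 mm by 85 mm) begins 54 mm behind the grasp point. The pads swing forward as they close: fully open they stand 13 mm farther back than shut.
Start: joints at [61.627, 7.471, 85.268, -0, 87.261, -4.893], TCP at [239.035, 550.334, 231.292] pointing down, gripper open.
Joint ranges: [-169.43, 169.43], [-51.17, 129.36], [1.28, 143.12], [-76.62, 256.62], [0, 156.53], [-152.29, 152.29]. Speed limits (degrees/s): [136.94, 136.94, 159.86, 180, 180, 180].

### API

Orientations are given as [roll, pitch, yaw] about the fixed x, y, z axes, in that order (R = Rz(yaw) Ry(pitch) Rx(roll)).
In Python, from bench import sensors, optics, r gives the robot as it stands.
- The arm moves only by the tool apply_moves, never from a script. Its argument "targets" is a list of rows, each a list of 7 numbers: the shift along the tool's x, y, z in mm, then the turn, a rotation vector about the tool's x, y, z in rad, then the closure, from 0 (fully open) to 1 (shut). In form: [[x, y, z, wx, wy, wz, claw], ...]. A call has 1 to 20 rows; each row shifts and turns the commanded pose from where the row before left it, along the tool's axes as they then stand; what a row does not reach is not made up. A row lasts 1/8 s, in which the tool goes at most 62.5 mm and 10.7 degrees, less where a joint would pass 70% of its speed; a pose out of reach is approached as far as the arm can. A call is refused whole if a number of a shift passes 62.5 or a number of a turn 0.188, either way. A call with a gripper value outside its range is refused whole. The fingers move at their own pace and stop on an object; "force" is the grip in N (left out, the last holds). Time passes only in rows, so rows that do not move let the fingers close. It gives the time, the measured TCP pose, the force, the opening and the grip force at its end, in the units of the state.
- sensors.sense(): the state, without advancing time (a new reading comes with each control period).
- optics.snapshot(name): name is "side" or "top" or "wrist"; returns the picture (420x560x3 uint8, red, green, blue); there is no depth.
- optics.get_calibration(name): a dict with "camera_matrix" (3x3 intrinsics, pixels), "dist_coeffs" ([k1, k2, p1, p2, k3] as OpenCV has them; the pictures are not rectified), "pose" (4x4, takes a point from camera to world coordinates). Camera axes: x right, y down, z forward; pixel columns grow to the right and rows downward; lengths in mm; the calibration is good to about 2 mm. A picture is of the moment at which its call begins: read the wrist's pose just before it. get_calibration takes no time and is no camera call; for the wrist camera it gives the pose at the moment of the call.
- r.hand_in(): hands the job in; it is judged then, once.
The state is a dict: "time": time; "joint_pos": joint angles; "qd": joint speeds; "joint_efforts": joint torques, N m; "tool_pos": TCP position; "tcp_rot": TCP orientation; "ft_force": force on the tool from outside, world axes, zero at the start; "wrist_torque": the same for the moment, N m; "finger_gap": finger opening in mm; "grip_force": force on a finger pad.
Only numpy, scipy, OpenCV 4.12 (cv2) and the standard library are available. Lean on these libraries where they do the work, as an engineer would, in place of code of your own. Each camera call takes 0.05 s, during which the arm holds its last target. There are 200 camera calls.

## Working session

There is one attempt and no reset: what is moved stays moved. The work goes in short steps, Python scripts to look and compute and a tool call to move; the robot and the scene stay as the last step left them, time stands still between calls to the robot, and variables do not carry over. Pictures are saved under pics/ and viewed, at most 14 in all, crops included, and the job is handed in when it is done.

Besides the shell and the picture viewer there is one more tool, called after "Request:" as name(argument=value, ...), one argument or row to a line, values as JSON. apply_moves: Moves the arm, as the interface text tells. Its arguments: {"type":"object","properties":{"targets":{"type":"array"},"force":{"type":"number"}},"required":["targets"]}

```bash
ls; mkdir -p pics; python3 - <<'E'
from bench import sensors, optics, r
import cv2, numpy as np
s=sensors.sense(); print(s)
for n in ["side","top","wrist"]:
    c=optics.get_calibration(n); print(n,np.round(c["camera_matrix"],1).tolist(),c["dist_coeffs"],np.round(c["pose"],3).tolist())
    im=optics.snapshot(n); cv2.imwrite(f"pics/{n}0.png",im[:,:,::-1])
E
```

```text
pics
{'time': 0.0, 'joint_pos': array([ 6.16276907e+01,  7.51522792e+00,  8.53324657e+01, -6.72389050e-04,
        8.72628729e+01, -4.89282630e+00]), 'qd': array([ 0.03862824, -0.02492944,  0.01998494,  0.00297791,  0.0465571 ,
        0.0725023 ]), 'joint_efforts': array([-9.76453412e-04, -5.69422674e+01, -5.00529242e+01, -4.24160507e-04,
        1.51704153e-02,  1.83504591e-05]), 'tool_pos': array([238.75556825, 549.81504993, 230.21266918]), 'tcp_rot': array([-1.79889779e+02, -8.76134229e-03,  1.56520541e+02]), 'ft_force': array([ 0.4417397 , -0.01315354, -0.35643563]), 'wrist_torque': array([ 0.02964185, -0.00884862,  0.05532189]), 'grip_force': 0.0, 'finger_gap': 85.53388703223901}
side [[385.6, 0.0, 276.1], [0.0, 385.6, 211.7], [0.0, 0.0, 1.0]] [-0.06111904  0.          0.          0.          0.        ] [[0.926, -0.242, 0.29, 212.513], [-0.377, -0.558, 0.74, -820.866], [-0.017, -0.794, -0.607, 772.603], [0.0, 0.0, 0.0, 1.0]]
top [[430.0, 0.0, 280.0], [0.0, 430.0, 205.8], [0.0, 0.0, 1.0]] [-0.10310438  0.          0.          0.          0.        ] [[0.008, -0.996, 0.091, 452.414], [-1.0, -0.009, -0.007, -3.288], [0.007, -0.091, -0.996, 1096.691], [0.0, 0.0, 0.0, 1.0]]
wrist [[311.7, 0.0, 281.3], [0.0, 311.7, 205.9], [0.0, 0.0, 1.0]] [-0.02665937  0.          0.          0.          0.        ] [[0.4, 0.867, 0.298, 162.026], [0.917, -0.377, -0.132, 583.029], [-0.002, 0.326, -0.945, 373.11], [0.0, 0.0, 0.0, 1.0]]
```

View pics/top0.png

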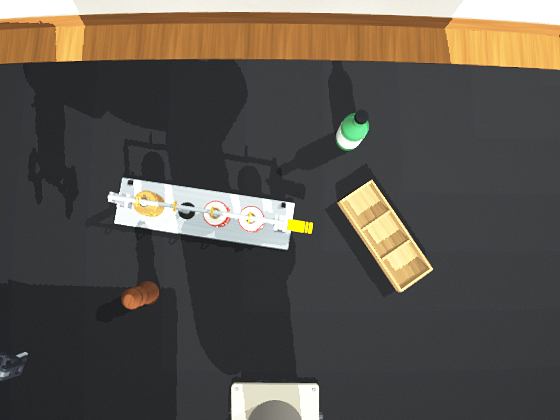

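View pics/side0.png

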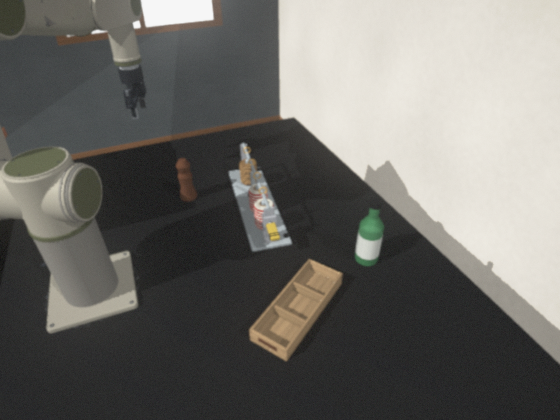

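The top view shows the stand from (112,200) to (295,230). From right to left it carries red (252,218), red (216,212), an empty spindle (187,210) and jute (149,203). The yellow grip is at (300,227) and the caddy at (385,236). The side view agrees, with two red spools.

```bash
cat > h.py <<'E'
from bench import sensors, optics, r
import cv2, numpy as np
def snap(n,save=None):
    c=optics.get_calibration(n); im=optics.snapshot(n)
    if save: cv2.imwrite(f"pics/{save}.png",im[:,:,::-1])
    return im,c
def ray(c,px):
    p=cv2.undistortPoints(np.array(px,float).reshape(-1,1,2),np.array(c["camera_matrix"]),np.array(c["dist_coeffs"]))[:,0]
    T=np.array(c["pose"]); d=np.c_[p,np.ones(len(p))]@T[:3,:3].T
    return T[:3,3],d
def onz(c,px,z):
    o,d=ray(c,px); return o+d*((z-o[2])/d[:,2])[:,None]
def tri(obs):  # [(c,px),...] -> point, residual
    A=np.zeros((3,3));b=np.zeros(3);L=[]
    for c,px in obs:
        o,d=ray(c,px);d=d[0]/np.linalg.norm(d[0]);P=np.eye(3)-np.outer(d,d);A+=P;b+=P@o;L.append((o,P))
    x=np.linalg.solve(A,b); return x,[round(float(np.linalg.norm(P@(x-o))),2) for o,P in L]
def proj(c,X):
    T=np.linalg.inv(np.array(c["pose"])); X=np.array(X,float).reshape(-1,3)
    return cv2.projectPoints(X,cv2.Rodrigues(T[:3,:3])[0],T[:3,3],np.array(c["camera_matrix"]),np.array(c["dist_coeffs"]))[0][:,0]
def mask(im,lo,hi): return cv2.inRange(cv2.cvtColor(im,cv2.COLOR_RGB2HSV),np.array(lo),np.array(hi))
def blobs(m,amin=20):
    n,l,s,c=cv2.connectedComponentsWithStats(m)
    return [(np.round(c[i],1).tolist(),s[i].tolist()) for i in range(1,n) if s[i][4]>=amin],l
def go(pos,yaw,tilt=None):
    """shift in tool axes & rotvec to reach pos with tool down at yaw (deg)"""
    from scipy.spatial.transform import Rotation as R
    s=sensors.sense(); R0=R.from_euler('xyz',s['tcp_rot'],degrees=True)
    R1=R.from_euler('xyz',[180,0,yaw] if tilt is None else tilt,degrees=True)
    return np.round(R0.inv().apply(np.array(pos)-s['tool_pos']),1), np.round((R0.inv()*R1).as_rotvec(),3)
E
python3 - <<'E'
from h import *
t,ct=snap("top");s,cs=snap("side")
yt,_=blobs(mask(t,[24,150,120],[34,255,255]));ys,_=blobs(mask(s,[24,150,100],[34,255,255]))
print(yt,ys)
print("grip",tri([(ct,yt[0][0]),(cs,ys[0][0])]))
# stand base: bright low-saturation
m=mask(t,[0,0,150],[180,60,255]); m[:150]=0;m[270:]=0;m[:,:90]=0;m[:,320:]=0
m=cv2.morphologyEx(m,cv2.MORPH_CLOSE,np.ones((15,15)))
b,l=blobs(m,2000);print(b)
cnt=max(cv2.findContours(m,0,2)[0],key=cv2.contourArea)
q=onz(ct,cv2.approxPolyDP(cnt,5,True)[:,0],12);print(np.round(q),cv2.approxPolyDP(cnt,5,True)[:,0].tolist())
w=mask(t,[8,60,90],[24,255,255]); w[:170]=0;w[300:]=0;w[:,:330]=0
cnt=max(cv2.findContours(w,0,2)[0],key=cv2.contourArea)
P=onz(ct,cnt[:,0],40)[:,:2].astype(np.float32);print("caddy",cv2.minAreaRect(P),np.round(cv2.boxPoints(cv2.minAreaRect(P))).tolist())
E
```

```text
[([299.7, 226.0], [287, 219, 26, 15, 281])] []Traceback (most recent call last):
  File "<stdin>", line 5, in <module>
IndexError: list index out of range
```

```bash
python3 - <<'E'
from h import *
t,ct=snap("top");s,cs=snap("side")
yt,_=blobs(mask(t,[24,150,120],[34,255,255]));ys,_=blobs(mask(s,[22,110,80],[36,255,255]))
print(yt,ys)
if ys: print("grip",tri([(ct,yt[0][0]),(cs,ys[0][0])]))
print(onz(ct,[yt[0][0]],91))
m=mask(t,[0,0,130],[180,70,255]); m[:150]=0;m[270:]=0;m[:,:90]=0;m[:,320:]=0
m=cv2.morphologyEx(m,cv2.MORPH_CLOSE,np.ones((15,15)))
cnt=max(cv2.findContours(m,0,2)[0],key=cv2.contourArea)
a=cv2.approxPolyDP(cnt,4,True)[:,0];print(np.c_[a,np.round(onz(ct,a,12))].tolist())
w=mask(t,[8,60,90],[24,255,255]); w[:170]=0;w[300:]=0;w[:,:330]=0
cnt=max(cv2.findContours(w,0,2)[0],key=cv2.contourArea)
P=onz(ct,cnt[:,0],40)[:,:2].astype(np.float32);print("caddy",cv2.minAreaRect(P),np.round(cv2.boxPoints(cv2.minAreaRect(P))).tolist())
E
```

```text
[([299.7, 226.0], [287, 219, 26, 15, 281])] [([272.4, 231.2], [267, 223, 12, 17, 143])]
grip (array([498.78138356, -57.22292768,  81.2767925 ]), [0.78, 0.78])
[[497.60053749 -56.46895951  91.        ]]
[[107.0, 196.0, 573.0, 435.0, 12.0], [115.0, 203.0, 555.0, 413.0, 12.0], [115.0, 223.0, 504.0, 411.0, 12.0], [288.0, 247.0, 448.0, -31.0, 12.0], [292.0, 202.0, 562.0, -41.0, 12.0], [123.0, 177.0, 623.0, 395.0, 12.0], [120.0, 190.0, 589.0, 401.0, 12.0]]
caddy ((476.5914001464844, -270.93865966796875), (273.12249755859375, 109.17919158935547), 34.08829116821289) [[333.0, -302.0], [394.0, -393.0], [620.0, -240.0], [559.0, -149.0]]
```

```bash
python3 - <<'E'
from h import *
print(go([505,-20,230],82.5))
E
```

```text
(array([-471.2, -417. ,    1.2]), array([-0.   ,  0.   ,  1.292]))
```

Request:
apply_moves(
  targets=[
    [-33.7,-29.8,0,0,0,0,0],
    [-33.7,-29.8,0,0,0,0,0],
    [-33.7,-29.8,0,0,0,0,0],
    [-33.7,-29.8,0,0,0,0,0],
    [-33.7,-29.8,0,0,0,0,0],
    [-33.7,-29.8,0,0,0,0,0],
    [-33.7,-29.8,0,0,0,0,0],
    [-33.7,-29.8,0,0,0,0,0],
    [-33.7,-29.8,0,0,0,0,0],
    [-33.7,-29.8,0,0,0,0,0],
    [-33.7,-29.8,0,0,0,0,0],
    [-33.7,-29.8,0,0,0,0,0],
    [-33.7,-29.8,0,0,0,0,0],
    [-33.7,-29.8,0,0,0,0,0],
  ],
)

```text
time: 2.1
tool_pos: [506.0, -21.8, 231.5]
tcp_rot: [180.0, 0.0, 156.5]
ft_force: [1.3, 0.5, -0.8]
finger_gap: 85.6
grip_force: 0.0
```

Request:
apply_moves(
  targets=[
    [0,0,0,0,0,0.1615,0],
    [0,0,0,0,0,0.1615,0],
    [0,0,0,0,0,0.1615,0],
    [0,0,0,0,0,0.1615,0],
    [0,0,0,0,0,0.1615,0],
    [0,0,0,0,0,0.1615,0],
    [0,0,0,0,0,0.1615,0],
    [0,0,0,0,0,0.1615,0],
    [0,0,0,0,0,0,0],
    [0,0,0,0,0,0,0],
  ],
)

```text
time: 3.35
tool_pos: [505.6, -20.3, 231.4]
tcp_rot: [180.0, 0.0, 82.7]
ft_force: [0.8, -0.3, -0.2]
finger_gap: 85.4
grip_force: 0.0
```

```bash
python3 - <<'E'
from h import *
s=sensors.sense();print(s['tool_pos'],s['tcp_rot'],s['ft_force'],s['time'])
im,c=snap("wrist","w1");print(c["pose"])
E
```

```text
[505.56396014 -20.31293814 231.35824561] [1.79993314e+02 2.18929356e-03 8.27033917e+01] [ 0.77215275 -0.25234065 -0.24507333] 3.35
[[ 9.91740389e-01 -1.21372219e-01 -4.14702965e-02  5.16417902e+02]
 [-1.28260779e-01 -9.37416892e-01 -3.23726339e-01  6.25114922e+01]
 [ 4.16427532e-04  3.26371498e-01 -9.45241489e-01  3.74083873e+02]
 [ 0.00000000e+00  0.00000000e+00  0.00000000e+00  1.00000000e+00]]
```

View pics/w1.png

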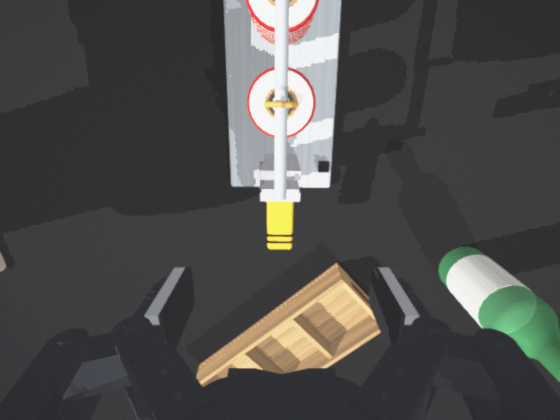

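The wrist view shows the yellow grip at about (280,225), the fork at (280,185), the red spool on spindle 0 at (281,102) and the base's near edge at row 187. I'll measure the grip and base edges.

```bash
cat >> h.py <<'E'
def yellow(im,amin=60):
    m=mask(im,[22,110,80],[36,255,255]); b,l=blobs(m,amin)
    b=max(b,key=lambda q:q[1][4]); return m,b
def hullrect(m,c,z):
    p=np.argwhere(m>0)[:,::-1]; P=onz(c,p,z)[:,:2].astype(np.float32); return cv2.minAreaRect(P)
E
python3 - <<'E'
from h import *
im,c=snap("wrist");t,ct=snap("top");s,cs=snap("side")
m,b=yellow(im);print(b); mt,bt=yellow(t); ms,bs=yellow(s);print(bt,bs)
print(tri([(c,b[0]),(ct,bt[0])]),tri([(c,b[0]),(ct,bt[0]),(cs,bs[0])]))
print("rect z91.5",hullrect(m,c,91.5))
# base edges: steel by brightness, rows 40..180
g=cv2.cvtColor(im,cv2.COLOR_RGB2GRAY)
L=[];Rr=[]
for v in range(100,180,4):
    row=g[v].astype(int); on=np.where(row>95)[0]; on=on[(on>200)&(on<360)]
    L.append([on[0],v]);Rr.append([on[-1],v])
for e in (L,Rr):
    P=onz(c,np.array(e,float),12)[:,:2]; d=np.median(np.diff(P,axis=0),axis=0)
    vx,vy,x0,y0=cv2.fitLine(P.astype(np.float32),cv2.DIST_HUBER,0,.01,.01).ravel(); print(np.degrees(np.arctan2(-vx/vy,1)),x0,y0,[x[0] for x in e])
E
```

```text
([279.3, 224.6], [266, 202, 28, 48, 1248])Traceback (most recent call last):
  File "<stdin>", line 3, in <module>
  File "h.py", line 33, in yellow
    b=max(b,key=lambda q:q[1][4]); return m,b
ValueError: max() iterable argument is empty
```

Request:
apply_moves(
  targets=[
    [-20,0,20,0,0,0,0],
    [-20,0,20,0,0,0,0],
    [0,0,20,0,0,0,0],
    [0,0,0,0,0,0,0],
    [0,0,0,0,0,0,0],
  ],
)

```text
time: 4.18
tool_pos: [500.7, -59.9, 172.1]
tcp_rot: [180.0, 0.0, 82.5]
ft_force: [-0.3, -1.0, 0.9]
finger_gap: 85.6
grip_force: 0.0
```

```bash
cat > st.py <<'E'
from h import *
import pickle
def edges(im,c,v0,v1):
    g=cv2.cvtColor(im,cv2.COLOR_RGB2GRAY); L=[];Rr=[]
    for v in range(v0,v1,3):
        on=np.where(g[v]>95)[0]; on=on[(on>150)&(on<400)]
        if len(on): L.append([on[0]-.5,v]);Rr.append([on[-1]+.5,v])
    out=[]
    for e in (L,Rr):
        P=onz(c,np.array(e,float),12)[:,:2]
        vx,vy,x0,y0=cv2.fitLine(P.astype(np.float32),cv2.DIST_HUBER,0,.01,.01).ravel(); out.append((float(np.degrees(np.arctan(-vx/vy))),float(x0),float(y0)))
    return out
E
python3 - <<'E'
from st import *
s=sensors.sense();print(s['tool_pos'],s['tcp_rot'])
im=cv2.imread("pics/w1.png")[:,:,::-1]
import numpy as np
c1=dict(optics.get_calibration("wrist"));c1["pose"]=np.array([[9.91740389e-01,-1.21372219e-01,-4.14702965e-02,5.16417902e+02],[-1.28260779e-01,-9.37416892e-01,-3.23726339e-01,6.25114922e+01],[4.16427532e-04,3.26371498e-01,-9.45241489e-01,3.74083873e+02],[0,0,0,1]])
i2,c2=snap("wrist","w2")
m1,b1=yellow(np.ascontiguousarray(im));m2,b2=yellow(i2);print(b1,b2)
print("grip",tri([(c1,b1[0]),(c2,b2[0])]))
for m,c in ((m1,c1),(m2,c2)): print(hullrect(m,c,91.5))
print(edges(np.ascontiguousarray(im),c1,120,180),edges(i2,c2,110,175))
E
```

```text
[500.70722043 -59.88539126 172.14167507] [1.79954249e+02 3.02214075e-03 8.25283344e+01]
([279.3, 224.5], [266, 202, 28, 48, 1242]) ([278.5, 196.0], [261, 173, 36, 47, 1599])
grip (array([504.22514817, -22.76079669, 165.7906523 ]), [0.21, 0.21])
((505.63165283203125, -9.937065124511719), (140.8022003173828, 26.440439224243164), 82.0988998413086)
((506.0186462402344, -2.5431900024414062), (155.99832153320312, 26.674118041992188), 83.0785140991211)
[(-8.36544132232666, 449.8030700683594, 20.0627384185791), (-8.04977798461914, 567.9490966796875, 0.261265367269516)] [(-8.157988548278809, 447.37689208984375, 0.31754499673843384), (-9.999591827392578, 564.7197875976562, -19.416597366333008)]
```

View pics/w2.png

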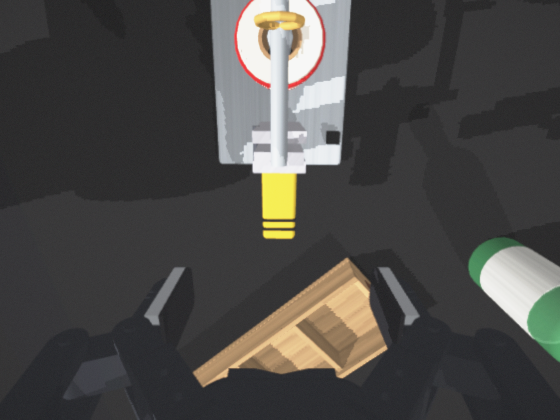

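The grip spans rows 172–238 around column 279. The dark bands had split its mask, so I'll close the mask and measure again.

```bash
sed -i 's/    m=mask(im,\[22,110,80\],\[36,255,255\]); b,l=blobs(m,amin)/    m=cv2.morphologyEx(mask(im,[22,110,80],[36,255,255]),cv2.MORPH_CLOSE,np.ones((9,5))); b,l=blobs(m,amin)\n    i=np.argmax([q[1][4] for q in b]); u,v=map(int,b[i][0]); m=((l==l[v,u])*255).astype(np.uint8)/' h.py
python3 - <<'E'
from st import *
im=np.ascontiguousarray(cv2.imread("pics/w1.png")[:,:,::-1])
c1=dict(optics.get_calibration("wrist"));c1["pose"]=np.array([[9.91740389e-01,-1.21372219e-01,-4.14702965e-02,5.16417902e+02],[-1.28260779e-01,-9.37416892e-01,-3.23726339e-01,6.25114922e+01],[4.16427532e-04,3.26371498e-01,-9.45241489e-01,3.74083873e+02],[0,0,0,1]])
i2,c2=snap("wrist")
m1,b1=yellow(im);m2,b2=yellow(i2);print(b1,b2)
print("grip",tri([(c1,b1[0]),(c2,b2[0])]))
x1,x2=b1[1],b2[1]
print("far",tri([(c1,[x1[0]+x1[2]/2,x1[1]]),(c2,[x2[0]+x2[2]/2,x2[1]])]),"near",tri([(c1,[x1[0]+x1[2]/2,x1[1]+x1[3]]),(c2,[x2[0]+x2[2]/2,x2[1]+x2[3]])]))
for m,c in ((m1,c1),(m2,c2)): print(hullrect(m,c,91.5))
E
```

```text
([279.2, 225.1], [266, 202, 28, 48, 1300]) ([277.9, 205.1], [261, 173, 36, 66, 2223])
grip (array([500.34170642, -48.13624211, 105.19414968]), [0.11, 0.11])
far (array([504.40076176, -23.59023444, 111.76068227]), [0.18, 0.18]) near (array([496.5671392 , -81.85153882,  89.42401502]), [0.05, 0.05])
((499.4346618652344, -54.861480712890625), (50.24294662475586, 26.245723724365234), 81.70421600341797)
((499.5961608886719, -54.07453536987305), (52.49262619018555, 25.87700653076172), 81.53067779541016)
```

Request:
apply_moves(
  targets=[
    [0,-1,30,0,0,0.012,0],
    [0,-1,30,0,0,0,0],
    [0,0,31,0,0,0,0],
    [0,0,0,0,0,0,0.3],
    [0,0,0,0,0,0,0.5],
    [0,0,0,0,0,0,0.8],
    [0,0,0,0,0,0,1],
    [0,0,0,0,0,0,1],
    [0,0,0,0,0,0,1],
  ],
  force=50,
)

```text
time: 5.4
tool_pos: [499.3, -60.0, 81.3]
tcp_rot: [179.9, 0.0, 81.8]
ft_force: [1.6, -0.4, 4.7]
finger_gap: 23.5
grip_force: 49.0
```

Request:
apply_moves(
  targets=[
    [-3,0,0,0,0,0,1],
    [-6,0,0,0,0,0,1],
    [-6,0,0,0,0,0,1],
    [-6,0,0,0,0,0,1],
    [-6,0,0,0,0,0,1],
    [-8,0,0,0,0,0,1],
    [-8,0,0,0,0,0,1],
    [-8,0,0,0,0,0,1],
    [-4,0,0,0,0,0,1],
    [0,0,0,0,0,0,1],
  ],
)

```text
time: 6.65
tool_pos: [490.5, -114.4, 80.3]
tcp_rot: [-180.0, -0.0, 81.8]
ft_force: [-0.1, -0.4, 0.0]
finger_gap: 23.4
grip_force: 49.1
```

```bash
python3 - <<'E'
from h import *
snap("wrist","w3")
E
```

```text
(no output)
```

View pics/w3.png

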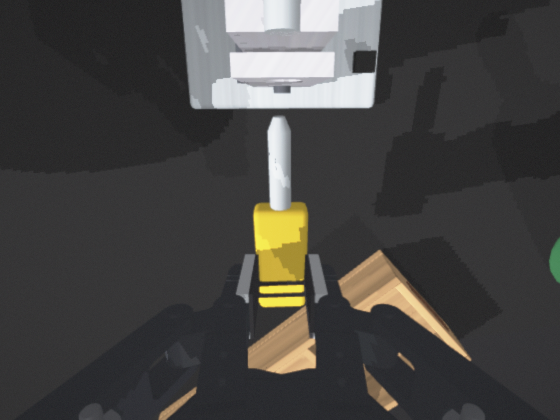

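The pin is fully out: its tip is at (280,118) and the hole mouth at (282,90). Next I'll lay it flat on a clear stretch of counter.

Request:
apply_moves(
  targets=[
    [-2,-20,0,0,0,0,1],
    [-2,-20,0,0,0,0,1],
    [-2,-20,0,0,0,0,1],
    [-1,-20,0,0,0,0,1],
    [0,0,20,0,0,0,1],
    [0,0,20,0,0,0,1],
    [0,0,20,0,0,0,1],
    [0,0,10,0,0,0,1],
    [0,0,3,0,0,0,1],
    [0,0,1,0,0,0,1],
    [0,0,1,0,0,0,1],
    [0,0,0,0,0,0,1],
  ],
)

```text
time: 8.2
tool_pos: [412.7, -110.0, 9.4]
tcp_rot: [179.8, 0.0, 81.9]
ft_force: [-14.0, 7.6, 39.7]
finger_gap: 23.4
grip_force: 60.8
```

```bash
python3 - <<'E'
from h import *
s=sensors.sense();print(s['tool_pos'],s['ft_force'],s['wrist_torque'])
i,c=snap("wrist","w4"); snap("side","s4")
E
```

```text
[ 412.67599401 -110.01104028    9.36793339] [-14.01920985   7.62035198  39.67021616] [0.92981543 2.5574434  0.03651041]
```

View pics/w4.png

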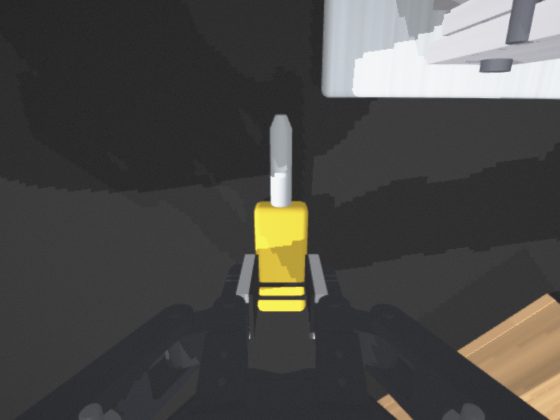

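Request:
apply_moves(
  targets=[
    [0,0,-1.5,0,0,0,1],
    [0,0,-1.5,0,0,0,1],
    [0,0,0,0,0,0,1],
  ],
)

```text
time: 8.68
tool_pos: [412.6, -110.5, 10.4]
tcp_rot: [179.7, 0.1, 81.8]
ft_force: [2.1, -0.3, 7.7]
finger_gap: 23.1
grip_force: 56.7
```

Request:
apply_moves(
  targets=[
    [0,0,-2,0,0,0,1],
    [0,0,0,0,0,0,1],
  ],
)

```text
time: 8.93
tool_pos: [411.1, -109.7, 11.0]
tcp_rot: [179.9, 0.0, 81.8]
ft_force: [2.0, 0.2, 3.0]
finger_gap: 23.3
grip_force: 56.1
```

View pics/s4.png

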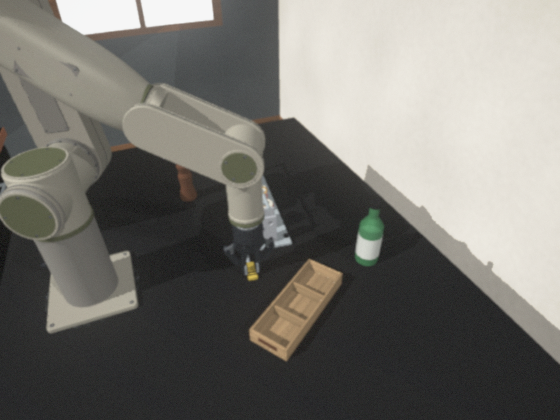

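Contact came with the pin slightly pitched in the grip. Opening the gripper will let it settle flat, and I'll regrasp it deeper later. After that I'll rise to z≈200.

Request:
apply_moves(
  targets=[
    [0,0,2,0,0,0,0.8],
    [0,0,0,0,0,0,0.5],
    [0,0,0,0,0,0,0.3],
    [0,0,0,0,0,0,0],
    [0,0,0,0,0,0,0],
    [0,0,-20,0,0,0,0],
    [0,0,-50,0,0,0,0],
    [0,0,-60,0,0,0,0],
    [0,0,-60,0,0,0,0],
    [0,0,0,0,0,0,0],
  ],
)

```text
time: 10.18
tool_pos: [413.5, -111.0, 204.2]
tcp_rot: [179.4, 0.1, 81.8]
ft_force: [0.9, -0.1, -0.3]
finger_gap: 85.2
grip_force: 0.0
```

```bash
python3 - <<'E'
from h import *
s=sensors.sense();print(s['tool_pos'],s['tcp_rot'])
im,c=snap("wrist","w5")
m,b=yellow(im);print(b,hullrect(m,c,10))
# world->stand estimate
print(go([519,185-20,190],81.8))
E
```

```text
[ 413.47914862 -110.95212019  204.24984981] [1.79416033e+02 1.44681910e-01 8.18022117e+01]
([277.1, 171.3], [265, 144, 25, 55, 1337]) ((411.96099853515625, -104.17816162109375), (60.73417282104492, 27.006820678710938), 81.6431655883789)
(array([287.8,  66.6,  10.9]), array([0.005, 0.001, 0.   ]))
```

View pics/w5.png

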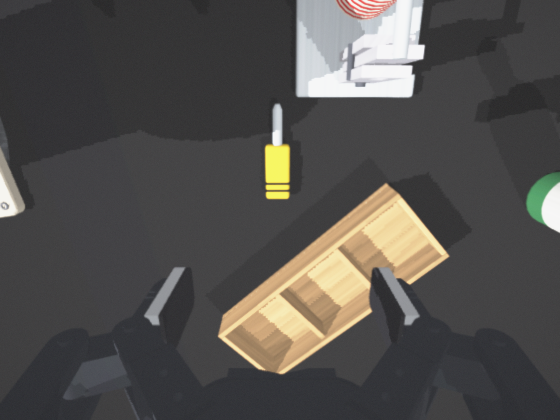

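The pin lies flat with its grip at about (277,171), and the caddy is unmoved. I'll move to the bail's middle on the near side, closing the fingers on the way.

Request:
apply_moves(
  targets=[
    [52,5.5,0,0,0,0,0.3],
    [52,5.5,0,0,0,0,0.6],
    [52,5.5,0,0,0,0,1],
    [52,5.5,0,0,0,0,1],
    [53,5.5,0,0,0,0,1],
    [53,5,0,0,0,0,1],
    [0,0,0,0,0,0,1],
    [0,0,0,0,0,0,1],
  ],
)

```text
time: 11.22
tool_pos: [486.1, 196.1, 196.3]
tcp_rot: [-179.8, 0.1, 81.9]
ft_force: [-0.3, 0.2, 1.1]
finger_gap: -0.1
grip_force: 0.0
```

```bash
python3 - <<'E'
from h import *
s=sensors.sense();print(s['tool_pos'],s['tcp_rot'])
im,c=snap("wrist","w6")
import pickle;pickle.dump((im,c),open("w6.pkl","wb"))
u=np.array([np.sin(np.radians(8.2)),np.cos(np.radians(8.2))]);O=np.array([535.2,189.3])
for y in (-127.5,-42.5,0,42.5): print(y,O+y*u,proj(c,[*(O+y*u),97]),proj(c,[*(O+y*u),128]))
E
```

```text
[486.11940769 196.07887714 196.27724913] [-1.79825181e+02  1.07705079e-01  8.18539394e+01]
-127.5 [517.01481095  63.10353056] [[333.00597908 330.9256964 ]] [[338.43129929 356.01249973]]
-42.5 [529.13827032 147.23451019] [[338.52959988 251.68567267]] [[345.34072432 270.38267115]]
0 [535.2 189.3] [[341.6632797 205.3217657]] [[349.33148236 219.23237113]]
42.5 [541.26172968 231.36548981] [[345.07235532 153.63156729]] [[353.72806687 161.32980433]]
```

View pics/w6.png

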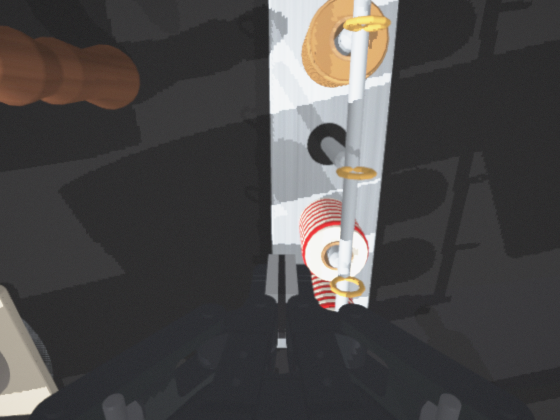

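The view shows jute at (345,40), the empty spindle 2 at (326,142), the top of the spool on spindle 1 at (334,248) and the bar near column 350. These match the predictions to within about 4 px. Next I'll lower and push the bail back at mid-bar.

Request:
apply_moves(
  targets=[
    [0,0,40,0,0,0,1],
    [0,0,40,0,0,0,1],
    [0,0,10,0,0,0,1],
    [0,10,0,0,0,0,1],
    [0,10,0,0,0,0,1],
    [0,8,0,0,0,0,1],
    [0,8,0,0,0,0,1],
    [0,8,0,0,0,0,1],
    [0,8,0,0,0,0,1],
    [0,8,0,0,0,0,1],
    [0,8,0,0,0,0,1],
    [0,8,0,0,0,0,1],
    [0,8,0,0,0,0,1],
    [0,8,0,0,0,0,1],
    [0,8,0,0,0,0,1],
    [0,0,0,0,0,0,1],
    [0,0,0,0,0,0,1],
  ],
)

```text
time: 13.4
tool_pos: [586.0, 182.3, 108.2]
tcp_rot: [-180.0, 0.0, 81.8]
ft_force: [-0.3, 0.4, 1.0]
finger_gap: 0.1
grip_force: 0.0
```

Request:
apply_moves(
  targets=[
    [0,0,0,0,0,0,1],
    [0,0,-40,0,0,0,0.6],
    [0,0,-55,0,0,0,0.3],
    [0,-20,-15,0,0,0,0],
    [-20,-20,0,0,0,0,0],
    [-20,-20,0,0,0,0,0],
    [0,0,0,0,0,0,0],
    [0,0,0,0,0,0,0],
  ],
)

```text
time: 14.4
tool_pos: [521.5, 151.5, 218.6]
tcp_rot: [180.0, -0.0, 81.8]
ft_force: [0.5, 0.4, 0.1]
finger_gap: 85.3
grip_force: 0.0
```

```bash
python3 - <<'E'
from h import *
s=sensors.sense();print(s['tool_pos'],s['tcp_rot'])
im,c=snap("wrist","w7")
import pickle;pickle.dump((im,c),open("w7.pkl","wb"))
E
```

```text
[521.46022671 151.4677712  218.58893286] [ 1.79955765e+02 -2.44360773e-02  8.17999910e+01]
```

View pics/w7.png

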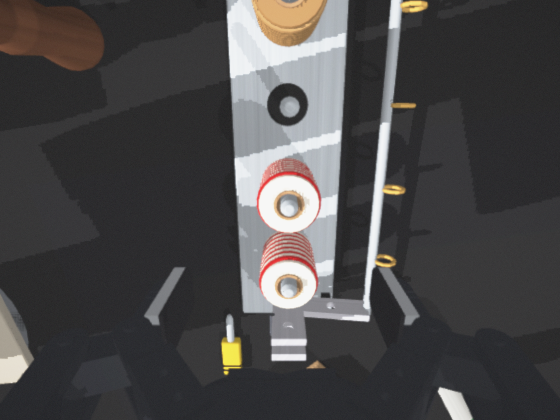

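The bail is fully back. The spool tops are at (289,200) and (289,285), with spindle 2 empty at (288,104). I'll take a second view to measure their heights.

Request:
apply_moves(
  targets=[
    [-25,0,0,0,0,0,0],
    [-25,0,0,0,0,0,0],
    [0,0,0,0,0,0,0],
    [0,0,0,0,0,0,0],
  ],
)

```text
time: 14.95
tool_pos: [514.4, 102.3, 218.3]
tcp_rot: [180.0, -0.0, 81.8]
ft_force: [0.3, 0.5, -0.2]
finger_gap: 85.3
grip_force: 0.0
```

```bash
cat > circ.py <<'E'
from h import *
def circles(im,pred,r):
    g=cv2.medianBlur(cv2.cvtColor(im,cv2.COLOR_RGB2GRAY),3); x,y=map(int,pred); w=int(2*r)
    x0,y0=max(x-w,0),max(y-w,0); C=cv2.HoughCircles(g[y0:y+w,x0:x+w],cv2.HOUGH_GRADIENT_ALT,1,5,param1=200,param2=.6,minRadius=int(r*.85),maxRadius=int(r*1.2))
    return None if C is None else [(round(float(a+x0),1),round(float(b+y0),1),round(float(q),1)) for a,b,q in C.reshape(-1,C.shape[-1])[:3,:3]]
E
python3 - <<'E'
from circ import *
import pickle
i1,c1=pickle.load(open("w7.pkl","rb"));i2,c2=snap("wrist");pickle.dump((i2,c2),open("w8.pkl","wb"))
s=sensors.sense();print(s['tool_pos'],s['tcp_rot'])
for px,r in (((289,200),32),((288,281),30)):
    X=onz(c1,[px],97)[0]; p2=proj(c2,X)[0]
    A=circles(i1,px,r);B=circles(i2,p2,r*1.0);print(X,p2,A,B)
    if A and B: print(tri([(c1,A[0][:2]),(c2,B[0][:2])]),onz(c1,[A[0][:2]],97),onz(c2,[B[0][:2]],97))
E
```

```text
[514.32133548 102.4880136  218.25332202] [-1.79995927e+02 -2.29868457e-02  8.18290437e+01]
[528.3124551  148.30994696  97.        ] [289.51553994 143.82866402] [(288.0, 204.0, 31.0), (290.0, 188.0, 31.7)] [(290.0, 147.0, 33.2)]
(array([527.69075786, 146.62859604, 103.00798531]), [0.63, 0.63]) [[526.91497093 144.71005403  97.        ]] [[528.35700187 145.62732311  97.        ]]
[516.01886686  65.7950493   97.        ] [288.42791916 234.81377851] [(288.0, 286.0, 29.6)] [(289.0, 240.0, 29.9), (287.0, 220.0, 29.9)]
(array([515.66029071,  61.62634941,  99.32805784]), [0.26, 0.26]) [[515.23882739  60.14014181  97.        ]] [[515.82601265  60.48596752  97.        ]]
```

Request:
apply_moves(
  targets=[
    [-21,3.5,0,0,0,0,0],
    [-20.5,3.5,30,0,0,0,0],
    [0,0,45,0,0,0,0],
    [0,0,45,0,0,0,0],
    [0,0,30,0,0,0,0],
    [0,0,13,0,0,0,0],
    [0,0,0,0,0,0,0],
  ],
)

```text
time: 15.88
tool_pos: [514.7, 60.1, 54.9]
tcp_rot: [-179.9, 0.0, 81.8]
ft_force: [0.3, -0.5, 0.5]
finger_gap: 85.4
grip_force: 0.0
```

```bash
python3 - <<'E'
from circ import *
s=sensors.sense();print(s['tool_pos'],s['tcp_rot']);print(go([515.5,60.5,55],81.8))
i2,c2=snap("wrist","w9");print(circles(i2,proj(c2,[515.5,60.5,97])[0],46),proj(c2,[[515.5,60.5,97],[515.5,60.5,107]]))
t,ct=snap("top")
w=mask(t,[8,60,90],[24,255,255]); w[:170]=0;w[300:]=0;w[:,:330]=0
cnt=max(cv2.findContours(w,0,2)[0],key=cv2.contourArea)
P=onz(ct,cnt[:,0],40)[:,:2].astype(np.float32);print("caddy",cv2.minAreaRect(P))
E
```

```text
[514.71186805  60.11338318  54.88682306] [-1.79923021e+02  7.88527086e-03  8.18417962e+01]
(array([ 0.5,  0.7, -0.1]), array([-0.001,  0.   ,  0.001]))
[(265.0, 316.0, 50.7), (265.0, 303.0, 51.8), (283.0, 334.0, 42.0)] [[282.4759848  321.86499863]
 [282.54483496 340.4008627 ]]
caddy ((447.81866455078125, -253.4556427001953), (272.8477783203125, 108.04361724853516), 34.24885940551758)
```

View pics/w9.png

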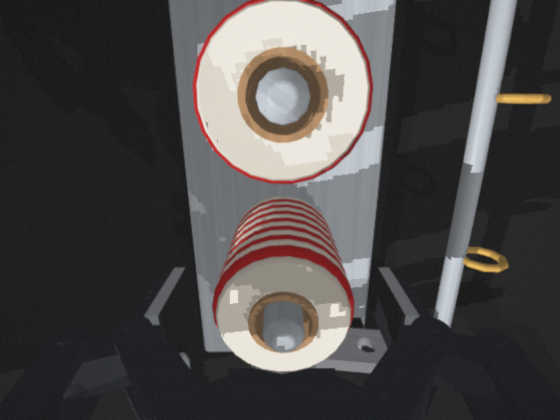

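The spool is centred between the fingers (columns 215–352). The caddy has been knocked aside, to (448,-253). I'll grasp and lift.

Request:
apply_moves(
  targets=[
    [0,0,0,0,0,0,0.3],
    [0,0,0,0,0,0,0.6],
    [0,0,0,0,0,0,1],
    [0,0,0,0,0,0,1],
    [0,0,0,0,0,0,1],
    [0,0,-5,0,0,0,1],
    [0,0,-15,0,0,0,1],
    [0,0,-25,0,0,0,1],
    [0,0,-30,0,0,0,1],
    [0,0,-30,0,0,0,1],
    [0,0,-25,0,0,0,1],
    [0,0,-5,0,0,0,1],
  ],
  force=45,
)

```text
time: 17.48
tool_pos: [516.4, 59.7, 193.3]
tcp_rot: [179.7, -0.0, 81.8]
ft_force: [-0.1, -0.1, -1.0]
finger_gap: 59.7
grip_force: 48.9
```

Request:
apply_moves(
  targets=[
    [-30,5,0,0,0,0,1],
    [-43,7,0,0,0,0,1],
    [-43,7,0,0,0,0,1],
    [-43,7,0,0,0,0,1],
    [-43,7,0,0,0,0,1],
    [-43,7,0,0,0,0,1],
    [-15.5,2,0,0,0,0,1],
    [0,0,0,0,0,0.166,1],
    [0,0,0,0,0,0.166,1],
    [0,0,0,0,0,0.166,1],
    [0,0,0,0,0,0.166,1],
    [0,0,0,0,0,0.166,1],
    [0,0,0,0,0,0,1],
    [0,0,0,0,0,0,1],
  ],
)

```text
time: 19.23
tool_pos: [519.3, -203.7, 189.9]
tcp_rot: [-180.0, 0.0, 34.5]
ft_force: [0.3, -0.4, -0.3]
finger_gap: 59.8
grip_force: 48.8
```

```bash
python3 - <<'E'
from circ import *
s=sensors.sense();print(s['tool_pos'],s['tcp_rot'])
i2,c2=snap("wrist","w10")
import pickle;pickle.dump((i2,c2),open("w10.pkl","wb"))
t,ct=snap("top","t10")
E
```

```text
[ 519.31176394 -203.73676779  189.93914886] [-1.79965949e+02  1.34870623e-02  3.44850709e+01]
```

View pics/w10.png

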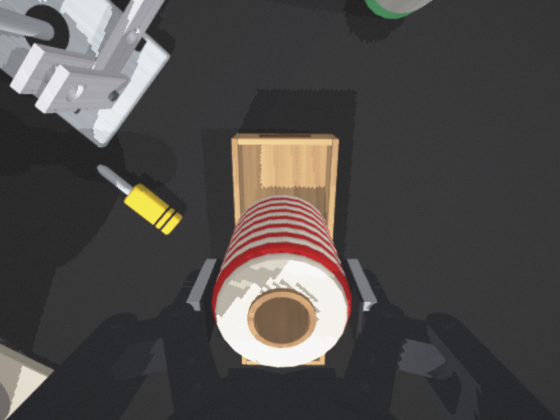

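The spool is held, and the caddy's far end corners are at (232,134) and (339,134). I'll convert those to world coordinates and check the caddy against them.

```bash
python3 - <<'E'
from circ import *
import pickle
i,c=pickle.load(open("w10.pkl","rb"))
q=onz(c,[(232,134),(339,134)],40);print(q,np.linalg.norm(q[1]-q[0]))
mid=q.mean(0)[:2]; e=(q[0]-q[1])[:2]; print("yaw long", np.degrees(np.arctan2(-e[0],e[1])))
L=np.array([np.cos(np.radians(34.4)),np.sin(np.radians(34.4))]); print("centre",mid-135*L,"A",mid-47*L,"B",mid-135*L,"C",mid-223*L)
# height by the top view: outer end edge seen there
ct=optics.get_calibration("top");t=cv2.imread("pics/t10.png")[:,:,::-1]
w=mask(np.ascontiguousarray(t),[8,60,90],[24,255,255]); w[:170]=0;w[310:]=0;w[:,:330]=0
print(blobs(w,50)[0])
cnt=max(cv2.findContours(w,0,2)[0],key=cv2.contourArea)
P=onz(ct,cnt[:,0],40)[:,:2].astype(np.float32);print("caddy",cv2.minAreaRect(P))
# inner/outer edge columns of caddy in wrist rows 150..185
m=mask(i,[8,60,60],[24,255,255])
for v in (150,165,180): on=np.where(m[v]>0)[0]; on=on[(on>200)&(on<380)]; print(v,on[0],on[-1],onz(c,[(on[0],v),(on[-1],v)],40)[:,:2])
E
```

```text
[[ 537.70969828 -136.70848513   40.        ]
 [ 593.47030035 -218.07116326   40.        ]] 98.63635301858443
yaw long 34.42416281424404
centre [ 454.19967705 -253.66036966] A [ 526.8096649  -203.94327336] B [ 454.19967705 -253.66036966] C [ 381.5896892  -303.37746596]
[([349.1, 215.3], [330, 191, 41, 53, 803]), ([394.8, 269.6], [369, 231, 56, 74, 2202])]
caddy ((399.8611755371094, -285.7799377441406), (155.97740173339844, 107.27238464355469), 34.21718978881836)
150 231 338 [[ 524.62232504 -143.64697165]
 [ 581.27863813 -226.32851321]]
165 232 337 [[ 513.00402389 -151.87470631]
 [ 569.46027306 -234.26904426]]
180 232 336 [[ 500.47335942 -159.55630464]
 [ 557.27634793 -242.46290899]]
```

Request:
apply_moves(
  targets=[
    [5,4,20,0,0,0,1],
    [0,0,40,0,0,0,1],
    [0,0,40,0,0,0,1],
    [0,0,25,0,0,0,1],
    [0,0,10,0,0,0,1],
    [0,0,3,0,0,0,1],
    [0,0,2,0,0,0,1],
    [0,0,0,0,0,0,1],
  ],
)

```text
time: 20.32
tool_pos: [526.6, -205.0, 51.3]
tcp_rot: [179.9, -0.1, 34.3]
ft_force: [0.1, 0.0, -0.5]
finger_gap: 59.7
grip_force: 49.0
```

Request:
apply_moves(
  targets=[
    [0,0,1.5,0,0,0,1],
    [0,0,1,0,0,0,1],
    [0,0,0,0,0,0,1],
  ],
)

```text
time: 20.7
tool_pos: [526.8, -205.1, 51.0]
tcp_rot: [179.9, -0.1, 34.3]
ft_force: [-9.3, 3.9, 19.9]
finger_gap: 59.6
grip_force: 50.8
```

Contact with the pocket floor is made. I'll release slowly, rise, and go back for the spool on spindle 1.

Request:
apply_moves(
  targets=[
    [0,0,-1.5,0,0,0,0.5],
    [0,0,0,0,0,0,0.2],
    [0,0,0,0,0,0,0],
    [0,0,0,0,0,0,0],
    [0,0,0,0,0,0,0],
    [0,0,-40,0,0,0,0],
    [0,0,-50,0,0,0,0],
    [0,0,-50,0,0,0,0],
    [0,0,0,0,0,-0.166,0],
    [0,0,0,0,0,-0.166,0],
    [0,0,0,0,0,-0.166,0],
    [0,0,0,0,0,-0.166,0],
    [0,0,0,0,0,-0.166,0],
    [0,0,0,0,0,0,0],
  ],
)

```text
time: 22.45
tool_pos: [525.8, -204.7, 189.2]
tcp_rot: [-180.0, -0.0, 81.7]
ft_force: [-0.3, -0.6, -0.2]
finger_gap: 85.3
grip_force: 0.0
```

```bash
python3 - <<'E'
from circ import *
s=sensors.sense();print(s['tool_pos'],s['tcp_rot']);print(go([527.5,145,200],81.8))
E
```

```text
[ 525.80185538 -204.66309317  189.17555644] [-1.79991156e+02 -9.36828834e-04  8.17488549e+01]
(array([346.3, -48.5, -10.8]), array([-0.   , -0.   , -0.001]))
```

Request:
apply_moves(
  targets=[
    [48,-6.9,-5,0,0,0,0],
    [50,-7,0,0,0,0,0],
    [50,-7,0,0,0,0,0],
    [50,-7,0,0,0,0,0],
    [50,-7,0,0,0,0,0],
    [50,-7,0,0,0,0,0],
    [48.3,-6.6,0,0,0,0,0],
    [0,0,0,0,0,0,0],
    [0,0,0,0,0,0,0],
  ],
)

```text
time: 23.58
tool_pos: [527.1, 144.8, 194.2]
tcp_rot: [-180.0, 0.0, 81.7]
ft_force: [0.4, 0.1, 0.0]
finger_gap: 85.2
grip_force: 0.0
```

```bash
python3 - <<'E'
from circ import *
s=sensors.sense();print(s['tool_pos'],s['tcp_rot']);print(go([527.7,145,55],81.8))
i,c=snap("wrist");p=proj(c,[[527.7,145,97]])[0];print(p,circles(i,p,33))
# red extent in rows near the ring: symmetric columns
m=mask(i,[0,120,80],[8,255,255])|mask(i,[172,120,80],[180,255,255]);print(blobs(m,100)[0])
t,ct=snap("top");w=mask(t,[8,60,90],[24,255,255]); w[:170]=0;w[310:]=0;w[:,:330]=0
cnt=max(cv2.findContours(w,0,2)[0],key=cv2.contourArea)
P=onz(ct,cnt[:,0],40)[:,:2].astype(np.float32);print("caddy",cv2.minAreaRect(P))
m=mask(t,[0,120,80],[8,255,255])|mask(t,[172,120,80],[180,255,255]);print([ (b,onz(ct,[b[0]],91)) for b in blobs(m,15)[0]])
E
```

```text
[527.12236741 144.78066966 194.15820313] [-1.79992264e+02  3.35013760e-02  8.17110973e+01]
(array([  0.4,   0.6, 139.2]), array([-0.   ,  0.001, -0.002]))
[281.69582127 206.28265563] [(282.0, 207.0, 34.1), (286.0, 192.0, 33.8), (303.0, 208.0, 34.3)]
[([281.9, 183.3], [247, 171, 70, 47, 337])]
caddy ((447.5969543457031, -253.2784881591797), (272.08001708984375, 107.34700012207031), 34.252845764160156)
[(([351.8, 214.1], [346, 202, 18, 24, 73]), array([[ 526.54483359, -179.1686018 ,   91.        ]])), (([226.9, 212.9], [224, 204, 6, 18, 35]), array([[526.82268755, 114.49500224,  91.        ]])), (([368.7, 224.5], [362, 219, 13, 9, 15]), array([[ 502.32269359, -219.10868698,   91.        ]]))]
```

Request:
apply_moves(
  targets=[
    [0,0.5,45,0,0,0,0],
    [0,0,50,0,0,0,0],
    [0,0,30,0,0,0,0],
    [0,0,14,0,0,0,0],
    [0,0,0,0,0,0,0.3],
    [0,0,0,0,0,0,0.6],
    [0,0,0,0,0,0,1],
    [0,0,0,0,0,0,1],
    [0,0,0,0,0,0,1],
  ],
)

```text
time: 24.8
tool_pos: [528.6, 145.1, 56.6]
tcp_rot: [179.9, -0.0, 81.8]
ft_force: [-1.2, -1.0, 6.5]
finger_gap: 61.0
grip_force: 49.5
```

Request:
apply_moves(
  targets=[
    [0,0,-5,0,0,0,1],
    [0,0,-15,0,0,0,1],
    [0,0,-25,0,0,0,1],
    [0,0,-30,0,0,0,1],
    [0,0,-30,0,0,0,1],
    [0,0,-25,0,0,0,1],
    [0,0,-5,0,0,0,1],
    [-30,0,0,0,0,0,1],
    [-45,0,0,0,0,0,1],
    [0,0,0,0,0,0,1],
    [0,0,0,0,0,0,1],
  ],
)

```text
time: 26.18
tool_pos: [516.7, 70.9, 189.7]
tcp_rot: [-179.9, -0.0, 81.8]
ft_force: [0.1, 0.0, -2.0]
finger_gap: 60.4
grip_force: 49.2
```

```bash
python3 - <<'E'
from circ import *
s=sensors.sense();print(s['tool_pos'],s['tcp_rot']);
print(go([454.2,-253.7,s['tool_pos'][2]],81.8))
print(go([381.6,-303.4,s['tool_pos'][2]],81.8))
E
```

```text
[516.66105401  70.88046994 189.67938598] [-1.79943639e+02 -1.70949297e-02  8.17627847e+01]
(array([-3.302e+02, -1.530e+01, -1.000e-01]), array([-0.001, -0.   , -0.001]))
(array([-389.8,  -80. ,   -0. ]), array([-0.001, -0.   , -0.001]))
```

Request:
apply_moves(
  targets=[
    [-40,-8,0,0,0,0,1],
    [-50,-10.5,0,0,0,0,1],
    [-50,-10.5,0,0,0,0,1],
    [-50,-10.5,0,0,0,0,1],
    [-50,-10.5,0,0,0,0,1],
    [-50,-10.5,0,0,0,0,1],
    [-50,-10.5,0,0,0,0,1],
    [-49.8,-9,0,0,0,0,1],
    [0,0,0,0,0,0.166,1],
    [0,0,0,0,0,0.166,1],
    [0,0,0,0,0,0.166,1],
    [0,0,0,0,0,0.166,1],
    [0,0,0,0,0,0.166,1],
    [0,0,0,0,0,0,1],
    [0,0,0,0,0,0,1],
  ],
)

```text
time: 28.05
tool_pos: [382.6, -303.3, 190.1]
tcp_rot: [-180.0, -0.0, 34.5]
ft_force: [-0.0, -0.6, -1.1]
finger_gap: 60.5
grip_force: 49.4
```

```bash
python3 - <<'E'
from circ import *
s=sensors.sense();print(s['tool_pos'],s['tcp_rot']);print(go([381.6,-303.4,52],34.4))
i,c=snap("wrist","w11")
C=np.array([454.2,-253.7]);L=np.array([np.cos(np.radians(34.4)),np.sin(np.radians(34.4))]);N=np.array([-L[1],L[0]])
e=C+135*L; print("pred ends",proj(c,[[*(e+50*N),40],[*(e-50*N),40]]))
m=mask(i,[8,60,60],[24,255,255])
for v in range(120,200,12):
    on=np.where(m[v]>0)[0]; on=on[(on>180)&(on<400)]
    if len(on): q=onz(c,[(on[0]-.5,v),(on[-1]+.5,v)],40)[:,:2]; print(v,on[0],on[-1],np.round((q-C)@N,1),np.round((q-C)@L,1))
rm=mask(i,[0,120,80],[8,255,255])|mask(i,[172,120,80],[180,255,255]);print(blobs(rm,60)[0])
E
```

```text
[ 382.62936349 -303.2590558   190.1014159 ] [-1.79979529e+02 -2.19942351e-03  3.45150243e+01]
(array([ -0.9,  -0.4, 138.1]), array([-0.   , -0.   ,  0.002]))
pred ends [[214.67137202 -90.01194595]
 [345.5406887  -89.8983455 ]]
120 224 334 [ 51.6 -49.4] [-21.5 -21.4]
132 224 333 [ 52.2 -49.1] [-32.2 -32.1]
144 225 333 [ 51.9 -49.7] [-43.2 -43.1]
156 226 332 [ 51.6 -49.3] [-54.4 -54.3]
168 226 331 [ 52.2 -49. ] [-65.9 -65.8]
180 227 331 [ 51.9 -49.6] [-77.7 -77.6]
192 227 330 [ 52.6 -49.3] [-89.8 -89.7]
[([282.0, 4.5], [258, 0, 50, 10, 212]), ([279.5, 202.7], [247, 199, 66, 14, 102]), ([283.2, 209.3], [247, 205, 77, 20, 134]), ([281.2, 216.3], [237, 211, 89, 21, 171]), ([281.2, 224.4], [234, 218, 96, 23, 239]), ([280.7, 232.5], [230, 225, 103, 26, 297]), ([280.8, 242.0], [226, 234, 111, 28, 383]), ([280.8, 267.6], [211, 245, 142, 77, 1739])]
```

Request:
apply_moves(
  targets=[
    [-1,-1.5,30,0,0,0,1],
    [0,0,40,0,0,0,1],
    [0,0,40,0,0,0,1],
    [0,0,20,0,0,0,1],
    [0,0,5,0,0,0,1],
    [0,0,2,0,0,0,1],
    [0,0,1,0,0,0,1],
    [0,0,0,0,0,0,1],
  ],
)

```text
time: 29.1
tool_pos: [381.1, -303.6, 53.2]
tcp_rot: [179.9, -0.0, 34.3]
ft_force: [1.0, -0.4, -1.2]
finger_gap: 60.6
grip_force: 49.4
```

Request:
apply_moves(
  targets=[
    [0,0,1,0,0,0,1],
    [0,0,1,0,0,0,1],
    [0,0,0,0,0,0,1],
  ],
)

```text
time: 29.48
tool_pos: [380.8, -303.2, 50.6]
tcp_rot: [180.0, -0.0, 34.3]
ft_force: [-0.7, 0.1, 1.9]
finger_gap: 60.6
grip_force: 49.7
```

Request:
apply_moves(
  targets=[
    [0,0,0.7,0,0,0,1],
    [0,0,0,0,0,0,0.5],
    [0,0,0,0,0,0,0.2],
    [0,0,0,0,0,0,0],
    [0,0,0,0,0,0,0],
    [0,0,-40,0,0,0,0],
    [0,0,-50,0,0,0,0],
    [0,0,-50,0,0,0,0],
    [0,0,0,0,0,-0.166,0],
    [0,0,0,0,0,-0.166,0],
    [0,0,0,0,0,-0.166,0],
    [0,0,0,0,0,-0.166,0],
    [0,0,0,0,0,-0.166,0],
    [0,0,0,0,0,0,0],
  ],
)

```text
time: 31.22
tool_pos: [380.5, -303.0, 189.4]
tcp_rot: [-180.0, -0.0, 81.7]
ft_force: [-0.3, -0.4, -0.3]
finger_gap: 85.1
grip_force: 0.0
```

```bash
python3 - <<'E'
from circ import *
s=sensors.sense();print(s['tool_pos'],s['tcp_rot']);print(go([620,150,190],81.8))
E
```

```text
[ 380.53890772 -302.98201249  189.41889965] [-1.79988654e+02 -7.39301321e-03  8.17464350e+01]
(array([482.7, 172. ,  -0.6]), array([-0.   , -0.   , -0.001]))
```

Request:
apply_moves(
  targets=[
    [40,14.3,0,0,0,0,0],
    [40,14.3,0,0,0,0,0],
    [40,14.3,0,0,0,0,0],
    [40,14.3,0,0,0,0,0],
    [40,14.3,0,0,0,0,0],
    [40,14.3,0,0,0,0,0],
    [40,14.3,0,0,0,0,0],
    [40,14.3,0,0,0,0,0],
    [40,14.3,0,0,0,0,0],
    [40,14.3,0,0,0,0,0],
    [40,14.3,0,0,0,0,0],
    [42,14.3,0,0,0,0,0],
    [0,0,0,0,0,0,0],
    [0,0,0,0,0,0,0],
  ],
)

```text
time: 32.98
tool_pos: [618.9, 149.4, 189.1]
tcp_rot: [-180.0, 0.0, 81.7]
ft_force: [-0.2, -0.8, -1.0]
finger_gap: 85.0
grip_force: 0.0
```

```bash
cat > bar.py <<'E'
from circ import *
def barline(i,c,pred,half=30):
    """bar centre columns in rows near the predicted mid-bar pixel"""
    g=cv2.GaussianBlur(cv2.cvtColor(i,cv2.COLOR_RGB2GRAY),(3,3),0).astype(int); u,v=map(int,pred); out=[]
    for r in range(v-24,v+25,4):
        seg=g[r,u-half:u+half]; on=np.where(seg>105)[0]
        if len(on): out.append((r,on[0]+u-half,on[-1]+u-half))
    return out
E
python3 - <<'E'
from bar import *
import pickle
s=sensors.sense();print(s['tool_pos'],s['tcp_rot'])
i,c=snap("wrist","w12");pickle.dump((i,c),open("w12.pkl","wb"))
p=proj(c,[[629.7,173.1,42]])[0];print(p);print(barline(i,c,p))
for f in ("w7","w8"):
    j,d=pickle.load(open(f+".pkl","rb")); q=proj(d,[[629.7,173.1,42]])[0]; print(f,q,barline(j,d,q))
t,ct=snap("top");m=mask(t,[0,120,80],[8,255,255])|mask(t,[172,120,80],[180,255,255]);print([ (b,onz(ct,[b[0]],91)) for b in blobs(m,15)[0]])
E
```

```text
[618.87130665 149.43587195 189.11421663] [-1.79954863e+02  3.54039793e-02  8.16890333e+01]
[288.87489132 164.05930474]
[(140, np.int64(283), np.int64(294)), (144, np.int64(283), np.int64(294)), (148, np.int64(283), np.int64(294)), (152, np.int64(283), np.int64(294)), (156, np.int64(283), np.int64(294)), (160, np.int64(283), np.int64(294)), (164, np.int64(283), np.int64(294)), (168, np.int64(283), np.int64(294)), (172, np.int64(283), np.int64(294)), (176, np.int64(283), np.int64(294)), (180, np.int64(284), np.int64(294)), (184, np.int64(283), np.int64(294)), (188, np.int64(283), np.int64(294))]
w7 [382.68663833 146.96571827] [(122, np.int64(381), np.int64(390)), (126, np.int64(379), np.int64(390)), (130, np.int64(379), np.int64(390)), (134, np.int64(379), np.int64(389)), (138, np.int64(378), np.int64(389)), (142, np.int64(378), np.int64(388)), (146, np.int64(378), np.int64(388)), (150, np.int64(377), np.int64(387)), (154, np.int64(377), np.int64(387)), (158, np.int64(376), np.int64(387)), (162, np.int64(376), np.int64(386)), (166, np.int64(376), np.int64(386)), (170, np.int64(375), np
[... 216 characters left out ...]
64(394)), (91, np.int64(383), np.int64(394)), (95, np.int64(383), np.int64(393)), (99, np.int64(382), np.int64(393)), (103, np.int64(382), np.int64(393)), (107, np.int64(381), np.int64(392)), (111, np.int64(381), np.int64(392)), (115, np.int64(381), np.int64(392)), (119, np.int64(380), np.int64(391))]
[(([351.9, 213.8], [346, 202, 18, 24, 77]), array([[ 527.25490131, -179.41025547,   91.        ]])), (([368.8, 224.5], [362, 219, 13, 9, 16]), array([[ 502.32428725, -219.34653226,   91.        ]])), (([394.7, 274.8], [387, 264, 19, 27, 93]), array([[ 384.73697361, -280.00969915,   91.        ]])), (([387.6, 275.2], [386, 273, 5, 5, 16]), array([[ 383.82302331, -263.10917304,   91.        ]]))]
```

The bar's column (288.5) matches the prediction in all three views, so it is at (629.5,173,42). Both spools stand in the caddy. I'll grip the bar at its middle.

Request:
apply_moves(
  targets=[
    [12.5,3.5,40,0,0,0,0],
    [12.5,3.5,40,0,0,0,0],
    [0,0,40,0,0,0,0.2],
    [0,0,30,0,0,0,0.3],
    [0,0,11,0,0,0,0.5],
    [0,0,0,0,0,0,0.8],
    [0,0,0,0,0,0,1],
    [0,0,0,0,0,0,1],
    [0,0,0,0,0,0,1],
  ],
  force=25,
)

```text
time: 34.2
tool_pos: [629.6, 173.4, 30.4]
tcp_rot: [180.0, -0.0, 81.8]
ft_force: [-6.4, -0.3, 3.2]
finger_gap: 8.7
grip_force: 25.6
```

```bash
python3 - <<'E'
from h import *
s=sensors.sense();print(s['tool_pos'],s['tcp_rot'],s['ft_force'],s['finger_gap'])
th=np.linspace(1.45,0,17);x=98*np.sin(th);z=98*np.cos(th)
for a,dx,dz in zip(th[1:],np.diff(x),np.diff(z)): print(round(a,2),round(dx,1),round(-dz,1))
E
```

```text
[629.60091248 173.37560025  30.44389915] [ 1.79996531e+02 -2.37422718e-03  8.18049218e+01] [-6.40950526 -0.28754831  3.23392258] 8.748763657941259
1.36 -1.5 -8.8
1.27 -2.3 -8.6
1.18 -3.0 -8.3
1.09 -3.8 -8.0
1.0 -4.5 -7.7
0.91 -5.2 -7.2
0.82 -5.8 -6.7
0.72 -6.4 -6.2
0.63 -6.9 -5.6
0.54 -7.4 -4.9
0.45 -7.8 -4.2
0.36 -8.2 -3.5
0.27 -8.4 -2.8
0.18 -8.7 -2.0
0.09 -8.8 -1.2
0.0 -8.9 -0.4
```

Request:
apply_moves(
  targets=[
    [0,-1.5,-8.8,0,0,0,1],
    [0,-2.3,-8.6,0,0,0,1],
    [0,-3,-8.3,0,0,0,1],
    [0,-3.8,-8,0,0,0,1],
    [0,-4.5,-7.7,0,0,0,1],
    [0,-5.2,-7.2,0,0,0,1],
    [0,-5.8,-6.7,0,0,0,1],
    [0,-6.4,-6.2,0,0,0,1],
    [0,0,0,0,0,0,1],
  ],
)

```text
time: 35.33
tool_pos: [599.6, 177.6, 93.3]
tcp_rot: [179.7, -0.0, 81.8]
ft_force: [4.7, -4.3, 4.1]
finger_gap: 8.9
grip_force: 25.4
```

Request:
apply_moves(
  targets=[
    [0,-6.9,-5.6,0,0,0,1],
    [0,-7.4,-4.9,0,0,0,1],
    [0,-7.8,-4.2,0,0,0,1],
    [0,-8.2,-3.5,0,0,0,1],
    [0,-8.4,-2.8,0,0,0,1],
    [0,-8.7,-2,0,0,0,1],
    [0,-8.8,-1.2,0,0,0,1],
    [0,-6,0,0,0,0,1],
    [0,0,0,0,0,0,1],
  ],
)

```text
time: 36.45
tool_pos: [537.9, 186.4, 118.1]
tcp_rot: [179.7, -0.0, 81.8]
ft_force: [-0.2, -6.1, 12.7]
finger_gap: 8.8
grip_force: 27.0
```

Request:
apply_moves(
  targets=[
    [0,-2,0,0,0,0,1],
    [0,-1,0,0,0,0,1],
    [0,0,0,0,0,0,1],
  ],
)

```text
time: 36.83
tool_pos: [535.2, 186.8, 118.0]
tcp_rot: [179.7, -0.0, 81.8]
ft_force: [0.5, -7.1, 12.2]
finger_gap: 8.9
grip_force: 27.1
```

Request:
apply_moves(
  targets=[
    [0,-1.5,0,0,0,0,1],
    [0,-1,0,0,0,0,1],
    [0,0,0,0,0,0,1],
  ],
)

```text
time: 37.2
tool_pos: [533.2, 187.0, 117.9]
tcp_rot: [179.6, -0.0, 81.8]
ft_force: [4.0, -7.2, 9.8]
finger_gap: 9.1
grip_force: 26.9
```

Request:
apply_moves(
  targets=[
    [0,-1.5,0,0,0,0,1],
    [0,-1,0,0,0,0,1],
    [0,0,0,0,0,0,1],
  ],
)

```text
time: 37.58
tool_pos: [533.0, 187.1, 118.0]
tcp_rot: [179.3, -0.1, 81.8]
ft_force: [16.4, -6.8, 1.3]
finger_gap: 8.9
grip_force: 26.3
```

Request:
apply_moves(
  targets=[
    [0,1.5,0,0,0,0,0.9],
    [0,0,0,0,0,0,0.7],
    [0,0,0,0,0,0,0.6],
    [0,0,-30,0,0,0,0.6],
    [0,0,-50,0,0,0,0.5],
    [0,0,0,0,0,0,0.5],
    [0,0,0,0,0,0,0.5],
  ],
)

```text
time: 38.45
tool_pos: [529.0, 188.0, 193.9]
tcp_rot: [-180.0, -0.0, 81.8]
ft_force: [-0.1, 0.0, -0.6]
finger_gap: 42.5
grip_force: 0.0
```

```bash
python3 - <<'E'
from bar import *
s=sensors.sense();print(s['tool_pos'],s['tcp_rot'],s['finger_gap']);print(go([412,-80,198],81.64))
i,c=snap("wrist","w13");u=np.array([np.sin(np.radians(8.2)),np.cos(np.radians(8.2))])
for y in (-15,20,70):
    X=[*(np.array([533.7,186.9])+y*u),128];p=proj(c,[X])[0];print(p,barline(i,c,p,25)[::3])
E
```

```text
[528.99542862 188.00253696 193.92048513] [-1.79967857e+02 -3.20722465e-03  8.18282607e+01] 42.48719118648582
(array([-281.9,  -77.7,   -4.1]), array([-0.001, -0.   ,  0.003]))
[287.58520302 240.36394007] [(216, np.int64(262), np.int64(311)), (228, np.int64(262), np.int64(311)), (240, np.int64(262), np.int64(311)), (252, np.int64(262), np.int64(311)), (264, np.int64(262), np.int64(311))]
[287.87796488 194.89660733] [(170, np.int64(262), np.int64(311)), (182, np.int64(262), np.int64(311)), (194, np.int64(262), np.int64(311)), (206, np.int64(262), np.int64(311)), (218, np.int64(262), np.int64(311))]
[288.33702723 121.16342173] [(97, np.int64(263), np.int64(312)), (109, np.int64(263), np.int64(312)), (121, np.int64(263), np.int64(312)), (133, np.int64(263), np.int64(312)), (145, np.int64(263), np.int64(312))]
```

Request:
apply_moves(
  targets=[
    [-47,-13,0,0,0,0,0.3],
    [-47,-13,0,0,0,0,0.3],
    [-47,-13,0,0,0,0,0.3],
    [-47,-13,0,0,0,0,0.3],
    [-47,-13,0,0,0,0,0.3],
    [-47,-13,0,0,0,0,0.3],
    [0,0,0,0,0,0.003,0.3],
    [0,0,0,0,0,0,0.3],
  ],
)

```text
time: 39.5
tool_pos: [411.5, -79.8, 193.2]
tcp_rot: [-179.9, -0.1, 81.6]
ft_force: [-0.1, 0.5, 0.1]
finger_gap: 59.7
grip_force: 0.0
```

```bash
python3 - <<'E'
from bar import *
import pickle
s=sensors.sense();print(s['tool_pos'],s['tcp_rot'],s['finger_gap'])
i,c=snap("wrist","w14");pickle.dump((i,c),open("w14.pkl","wb"));m,b=yellow(i);R=hullrect(m,c,11);print(b,R,hullrect(m,c,13))
print(go([*R[0],13],81.64))
E
```

```text
[411.53752475 -79.81228446 193.18064384] [-1.79896343e+02 -5.21987868e-02  8.15781849e+01] 59.680988344321044
([285.1, 201.3], [273, 174, 25, 55, 1322]) ((411.7819519042969, -103.86744689941406), (62.69719696044922, 26.79349708557129), 82.44490051269531) ((411.85888671875, -103.2122573852539), (62.3114013671875, 26.62864112854004), 82.44489288330078)
(array([-24.3,   3.8, 180.4]), array([-0.002, -0.001,  0.   ]))
```

Request:
apply_moves(
  targets=[
    [-12,2,40,0,0,0,0.5],
    [-12.3,1.8,50,0,0,0,0.55],
    [0,0,50,0,0,0,0.6],
    [0,0,30,0,0,0,0.6],
    [0,0,12,0,0,0,0.6],
    [0,0,4,0,0,0,0.6],
    [0,0,0,0,0,0,0.6],
  ],
)

```text
time: 40.42
tool_pos: [413.3, -104.8, 9.3]
tcp_rot: [179.9, 0.0, 81.7]
ft_force: [-0.4, 0.8, 1.2]
finger_gap: 34.1
grip_force: 0.0
```

Request:
apply_moves(
  targets=[
    [0,-1.3,2,0,0,0,0.6],
    [0,0,1.5,0,0,0,0.6],
    [0,0,1,0,0,0,0.6],
    [0,0,0,0,0,0,0.6],
  ],
)

```text
time: 40.92
tool_pos: [411.0, -104.7, 3.8]
tcp_rot: [180.0, 0.0, 81.6]
ft_force: [0.4, -0.1, 0.2]
finger_gap: 33.9
grip_force: 0.0
```

Request:
apply_moves(
  targets=[
    [0,0,0,0,0,0,0.65],
    [0,0,0,0,0,0,0.7],
    [0,0,0,0,0,0,0.8],
    [0,0,0,0,0,0,1],
    [0,0,0,0,0,0,1],
    [0,0,0,0,0,0,1],
  ],
  force=60,
)

```text
time: 41.68
tool_pos: [411.3, -104.8, 4.1]
tcp_rot: [180.0, 0.0, 81.6]
ft_force: [-1.1, -0.2, 4.7]
finger_gap: 24.4
grip_force: 59.5
```

```bash
python3 - <<'E'
from bar import *
s=sensors.sense();print(s['tool_pos'],s['ft_force'],s['finger_gap']);i,c=snap("wrist","w15")
m,b=yellow(i);print(b)
E
```

```text
[ 411.261148   -104.76757653    4.14140732] [-1.14521687 -0.18772731  4.71443558] 24.44068018731962
([281.1, 268.2], [254, 212, 56, 113, 5661])
```

Request:
apply_moves(
  targets=[
    [0,0,-10,0,0,0,1],
    [0,0,-30,0,0,0,1],
    [0,0,-30,0,0,0,1],
    [0,0,-8.5,0,0,-0.003,1],
    [-5,20,0,0,0,0,1],
    [0,25,0,0,0,0,1],
    [0,25,0,0,0,0,1],
    [6,10,0,0,0,0,1],
    [6,0,0,0,0,0,1],
    [0,0,0,0,0,0,1],
    [0,0,0,0,0,0,1],
  ],
)

```text
time: 43.1
tool_pos: [490.5, -108.9, 82.2]
tcp_rot: [-180.0, 0.0, 81.8]
ft_force: [0.4, 0.9, -0.2]
finger_gap: 24.2
grip_force: 59.1
```

```bash
python3 - <<'E'
from bar import *
s=sensors.sense();print(s['tool_pos'],s['tcp_rot'],s['ft_force'],s['finger_gap']);print(go([491.5,-109.6,82.6],81.8));i,c=snap("wrist","w16")
import pickle;pickle.dump((i,c),open("w16.pkl","wb"))
tp=s['tool_pos'];u=np.array([.1426,.9898])
print("pred hole",proj(c,[503.9,-22,85]),"pred tip",proj(c,[*(tp[:2]+77*u),tp[2]+2.4]))
E
```

```text
[ 490.54708004 -108.87557822   82.18907207] [-1.79978799e+02  1.46331239e-03  8.18240938e+01] [ 0.43973254  0.90342153 -0.1746393 ] 24.20612867751902
(array([-0.6,  1. , -0.4]), array([-0.,  0.,  0.]))
pred hole [[282.55169846  87.66065816]] pred tip [[280.62664098 114.38396813]]
```

View pics/w16.png

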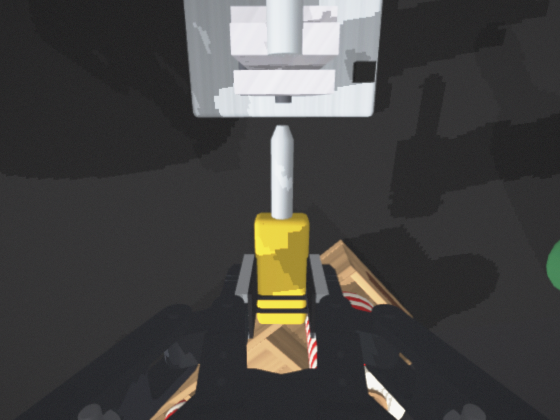

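The tip is at (282,126) and the hole mouth at (283.5,99), so the lateral offset is about +1 mm. The caddy shows both spools standing. I'll correct and advance gently.

Request:
apply_moves(
  targets=[
    [0,1,-0.5,0,0,0,1],
    [4,0,0,0,0,0,1],
    [4,0,0,0,0,0,1],
    [3,0,0,0,0,0,1],
    [3,0,0,0,0,0,1],
    [3,0,0,0,0,0,1],
    [2,0,0,0,0,0,1],
    [0,0,0,0,0,0,1],
  ],
)

```text
time: 44.15
tool_pos: [494.9, -90.3, 82.8]
tcp_rot: [-180.0, 0.0, 81.8]
ft_force: [0.4, 0.3, -0.5]
finger_gap: 23.9
grip_force: 59.1
```

Request:
apply_moves(
  targets=[
    [3,0,0,0,0,0,1],
    [3,0,0,0,0,0,1],
    [3,0,0,0,0,0,1],
    [2,0,0,0,0,0,1],
    [0,0,0,0,0,0,1],
  ],
)

```text
time: 44.78
tool_pos: [496.5, -79.4, 82.8]
tcp_rot: [-180.0, 0.0, 81.8]
ft_force: [-0.1, 0.5, -1.2]
finger_gap: 23.9
grip_force: 59.1
```

Request:
apply_moves(
  targets=[
    [3,0,0,0,0,0,1],
    [3,0,0,0,0,0,1],
    [3,0,0,0,0,0,1],
    [0,0,0,0,0,0,1],
  ],
)

```text
time: 45.28
tool_pos: [497.8, -70.4, 82.8]
tcp_rot: [-180.0, -0.0, 81.8]
ft_force: [-0.2, 0.9, -0.0]
finger_gap: 24.2
grip_force: 59.1
```

Request:
apply_moves(
  targets=[
    [3,0,0,0,0,0,1],
    [3,0,0,0,0,0,1],
    [3,0,0,0,0,0,1],
    [0,0,0,0,0,0,1],
  ],
)

```text
time: 45.78
tool_pos: [499.1, -61.5, 82.8]
tcp_rot: [180.0, -0.0, 81.8]
ft_force: [-0.5, -0.3, -0.5]
finger_gap: 24.2
grip_force: 59.1
```

Request:
apply_moves(
  targets=[
    [2,0,0,0,0,0,1],
    [2,0,0,0,0,0,1],
    [1,0,0,0,0,0,1],
    [0,0,0,0,0,0,1],
  ],
)

```text
time: 46.28
tool_pos: [499.7, -56.7, 82.8]
tcp_rot: [180.0, 0.0, 81.8]
ft_force: [0.2, -0.4, -0.8]
finger_gap: 24.3
grip_force: 59.1
```

Request:
apply_moves(
  targets=[
    [1,0,0,0,0,0,1],
    [1,0,0,0,0,0,1],
    [1,0,0,0,0,0,1],
    [0,0,0,0,0,0,1],
  ],
)

```text
time: 46.78
tool_pos: [500.1, -54.8, 82.9]
tcp_rot: [180.0, 0.1, 81.8]
ft_force: [-0.2, -5.8, -0.5]
finger_gap: 24.1
grip_force: 59.1
```

Request:
apply_moves(
  targets=[
    [1,0,0,0,0,0,1],
    [1,0,0,0,0,0,1],
    [0,0,0,0,0,0,1],
  ],
)

```text
time: 47.15
tool_pos: [500.2, -54.6, 83.0]
tcp_rot: [180.0, 0.3, 81.8]
ft_force: [-2.6, -13.7, -0.5]
finger_gap: 24.3
grip_force: 59.1
```

The pin is seated firmly against the fork: 14 N with no further travel. I'll release and retreat upward.

Request:
apply_moves(
  targets=[
    [0,0,0,0,0,0,0.6],
    [0,0,0,0,0,0,0.4],
    [0,0,0,0,0,0,0.3],
    [0,0,0,0,0,0,0.3],
    [0,0,-30,0,0,0,0.3],
    [0,0,-50,0,0,0,0.3],
    [0,-25,-30,0,0,0,0.3],
    [0,-50,0,0,0,0,0.3],
    [0,-50,0,0,0,0,0.3],
    [0,0,0,0,0,0,0.3],
  ],
)

```text
time: 48.4
tool_pos: [374.4, -33.4, 192.5]
tcp_rot: [180.0, 0.0, 81.8]
ft_force: [0.3, -0.3, 0.1]
finger_gap: 59.7
grip_force: 0.0
```

```bash
python3 - <<'E'
from bar import *
s=sensors.sense();print(s['tool_pos'],s['tcp_rot'])
i,c=snap("wrist");m,b=yellow(i);R=hullrect(m,c,91.5);print("grip",b,R)
t,ct=snap("top");sd,cs=snap("side")
a=cv2.resize(i[0:260,150:560],(410,260));t2=cv2.resize(t[150:310,90:450],(390,173));s2=cv2.resize(sd[120:370,200:360],(390,600))
can=np.zeros((600,800,3),np.uint8);can[:260,:410]=a;can[270:443,:390]=t2;can[:600,410:]=s2
cv2.imwrite("pics/fin.png",can[:,:,::-1])
E
```

```text
[374.42040608 -33.44314208 192.52686   ] [1.79956498e+02 2.62354355e-03 8.18234587e+01]
grip ([427.4, 206.5], [406, 174, 47, 64, 2088]) ((494.79949951171875, -53.001556396484375), (55.111026763916016, 30.10003089904785), 77.42259979248047)
```

View pics/fin.png

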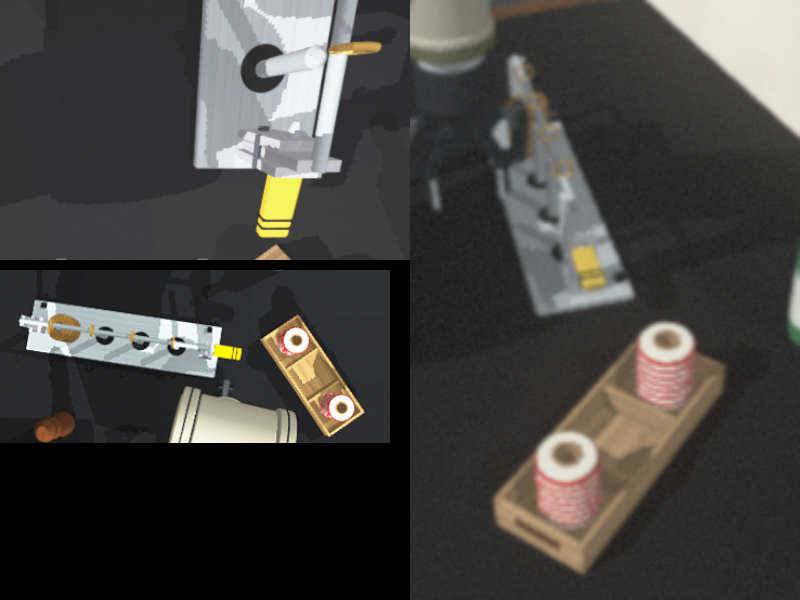

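The composite shows the bail upright over the spindles, the yellow grip against the fork, and jute on the stand. Both red spools stand upright in the end pockets. Handing in.

```bash
python3 -c "
from bench import r
print(r.hand_in())"
```

```text
the job is handed in; nothing more can be done
None
```

I handed the job in after about 48 s of robot time: both red spools present stand upright in the caddy's end pockets, the jute is still on the stand, the bail is up at its stop, and the pin is pushed home with its grip against the fork.

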